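# Shut the dry-block incubator cover softly and start it

### The arm

A 6-joint arm with a two-finger parallel gripper is mounted at the origin on the work surface; the furniture and walls round the work are solid. World frame = base frame: x ahead of the robot, y to its left, z up, the work surface at z = 0. Lengths are in m, angles in degrees, forces in N, time in s.
With the tool pointing down it reaches from about 0.35 to 0.875 m from the base axis. Payload 4.2 kg.
Tool frame: the origin (TCP) lies midway between the tips of the shut fingers; the grasp point (between the pads) lies 19 mm behind it (r.pinch_z is the distance from the TCP to the grasp point, in m); z points along the fingers, y is the line along which they close (so a half turn about z gives the same grasp; the last joint's range is limited). The gripper opens to 87 mm and grips with 3 to 60 N. Pads are 19 mm wide; open, the fingers measure 117 mm over their backs; the gripper's body (75 mm by 190 mm) begins 51 mm behind the grasp point.
Start: joints at [-53.193, 22.042, 0.453, 0, -68.411, -14.817], TCP at [0.234, -0.58, 0.223] pointing down, gripper open.
Joint ranges: [-179.83, 179.83], [-69.29, 118.12], [-61.27, 80.66], [-181.25, 117.63], [-171.15, -9.14], [-177.46, 177.46]. Speed limits (degrees/s): [159.86, 159.86, 180, 180, 180, 180].

### API

Orientations are given as a 3x3 rotation matrix whose columns are the frame's x, y, z axes.
In Python, from station import r, imaging, models gives the robot as it stands. The module is installed in compiled form; this text tells all that it offers.
- The arm moves only by the tool apply_moves, never from a script. Its argument "moves" is a list of rows, each a list of 2 entries, a list of its own where there are three numbers: the shift along the tool's x, y, z in m, then the turn about the tool's z in degrees. A call has 1 to 5 rows; each row shifts and turns the commanded pose from where the row before left it, along the tool's axes as they then stand; what a row does not reach is not made up. A row lasts 1/12 s, in which the tool goes at most 41.7 mm and 7.16 degrees, less where a joint would pass 70% of its speed; a pose out of reach is approached as far as the arm can. A call is refused whole if a number of a shift passes 0.0417 or a number of a turn 7.16, either way. A call with a gripper value outside its range is refused whole. "hand" is the finger opening in m, from 0 to 0.087, set as the call begins (left out, the last holds). The fingers move at their own pace and stop on an object; the grip force is fixed at half the most. Time passes only in rows, so rows that do not move let the fingers close. It gives the time, the measured TCP pose, the force, the opening and the grip force at its end, in the units of the state.
- r.sense(): the state, without advancing time (a new reading comes with each control period).
- imaging.capture(name): name is "scene" or "top" or "wrist"; returns a dict with "frame" (384x512x3 uint8, blue, green, red), "intrinsics" (3x3 intrinsics, pixels), "eye" and "orientation" of the camera in the world. Camera axes: x right, y down, z forward; pixel columns grow to the right and rows downward; lengths in m; the calibration is good to about 2 mm. The wrist camera is an equidistant fisheye: a pixel r from the principal point sees the ray r / f radians off the axis. A picture is of the moment at which its call begins. There is no depth.
- r.finish_job(): hands the job in; it is judged then, once.
Trained networks look in a picture, given as the dict that the camera call returned (one of the last four; its "shot" number tells which), for a name from the list of things; names that differ only in an ending like _2 or _b are one class to them, and where a whole thing is asked for, a point or a joint stands for the part that bears it (a point fixed in the world has none). Each returns a list of dicts, best first, with "confidence" (0 to 1); they miss things now and then, are a little off and sometimes report something else, mostly with a low value. They report only what shows in the picture. A call takes as long as a camera call.
- models.cut_out(picture, target): "region" (384x512 bool, what is visible of it) and "extent" ([left, top, width, height] as shares, 0 to 1, of the picture: columns of its width, rows of its height, round what is visible of it).
- models.place_of(picture, target): "at" ([column, row] as shares, 0 to 1, of the picture: columns of its width, rows of its height: a listed point, or the origin of a listed thing).
The state is a dict: "time_s": time; "joints": joint angles; "joint_velocities": joint speeds; "effort": joint torques, N m; "tcp_pos": TCP position; "ee_rot": TCP orientation; "wrist_force": force on the tool from outside, world axes, zero at the start; "moment": the same for the moment, N m; "gripper_width": opening from 0.0 (shut) to 1.0 (fully open); "gripper_force": force on a finger pad.
Only numpy, scipy, OpenCV 4.12 (cv2) and the standard library are available. Lean on these libraries where they do the work, as an engineer would, in place of code of your own. Each camera call takes 0.05 s, during which the arm holds its last target. There are 200 camera calls.

### The job

The blood tubes are loaded in the small white dry-block incubator and its hinged cover stands open. Without gripping anything, tip the cover forward with a fingertip, catch it on the finger as it falls and lower it softly until it is fully shut - it must not slam - then press the green start key down and move clear. Leave the loose things round the incubator where they stand.

Things in the scene. Friction and masses are not known exactly. Their poses are not given: they have to be found in the camera images.
- incubator: white bench incubator, fixed, 210 (x) x 168 (y) mm. Origin on the table under the case; own -x is its front, which looks to the robot's right; z up. Case from x -125 to +85 mm. Front deck (dark display, green key) 81 mm high, x -125 to -62; behind it the tube chamber, rim 100 mm high, x -62 to +78. The tubes in it stay below the rim
- hinge_line (a point): middle of the cover's hinge line, fixed to the incubator at x +78, y 0, z +103 mm of its frame; the hinge runs along the incubator's y
- cover_angle (a joint): cover angle in rad: 0 = fully shut, 1.57 = upright, 1.9 = leaning back on its stop. The stiff hinge holds the cover near upright; further forward than about 1.2 rad it falls shut by its own weight (0.3 kg, 1 to 2 N at the handle), further back than about 1.7 it falls to the stop
- cover: the cover: flat white frame with a smoked window, 8 mm thick, 168 mm wide. Origin on the hinge line, frame turns with the cover; shut, its axes are parallel to the incubator's. Plate from x -150 (free front edge, 10 mm past the chamber's front wall) to +4 mm and z -2 to +6 mm
- handle (a point): middle of the steel bow handle's bar, on the cover's outer face near its free edge, at x -138, y 0, z +54 mm of the cover's frame. Bar 10 mm thick along y, legs at y -50 and +50. The opening under it (43 mm high, 90 wide) is clear from the front edge through to the hinge side: closed fingers fit in. With the cover upright the handle is on its back, away from the front deck
- start_key (a joint): travel of the start key in m: 0 = up, 0.005 = fully down; springs back; needs about 1.5 N to start and 4 N to bottom
- key_face (a point): centre of the top face of the round green start key (24 mm across, 9 mm above its dark collar), at x -103, y -48, z +92.5 mm of the incubator's frame. Pressed straight down
- vial: loose glass vial with red cap, 21 mm across, 92 high, standing; origin under its centre
- dropper: loose brown dropper bottle with yellow top, 29 mm across, 101 high, standing; origin under its centre
- spare_tube: loose sample tube with violet cap lying on the table, 16 mm across, 78 long along its y; origin under its centre
- timer: loose white bench timer, 64 x 68 x 19 mm; origin under its centre

How it is judged:
By the outcome, as a careful person would: the job done as asked, in the order asked, and still so for the second after the job is handed in, with the robot touching nothing.
It also fails if it takes over 58 s, if anything falls off the work surface, if the arm or the gripper's body presses on something with over 40 N, if the wrist force passes 120 N, or if a joint passes its speed limit or range.

## Working session

There is one attempt and no reset: what is moved stays moved. The work goes in short steps, Python scripts to look and compute and a tool call to move; the robot and the scene stay as the last step left them, time stands still between calls to the robot, and variables do not carry over. Pictures are saved under pics/ and viewed, at most 10 in all, crops included, and the job is handed in when it is done.

Besides the shell and the picture viewer there is one more tool, called after "Call:" as a command line: name --argument value ..., lists and objects as JSON in quotes. apply_moves: Moves the arm, as the interface text tells. Its arguments: {"type":"object","properties":{"moves":{"type":"array"},"hand":{"type":"number"}},"required":["moves"]}

```bash
mkdir -p pics
cat > h.py <<'E'
import numpy as np, cv2
from station import r, imaging, models
def ray(p,uv):
    K=np.array(p["intrinsics"]);d=np.array([(uv[0]-K[0,2])/K[0,0],(uv[1]-K[1,2])/K[1,1],1.])
    d=np.array(p["orientation"])@d
    return np.array(p["eye"]),d/np.linalg.norm(d)
def at_z(p,uv,z):
    e,d=ray(p,uv);return e+d*(z-e[2])/d[2]
def proj(p,X):
    K=np.array(p["intrinsics"]);c=np.array(p["orientation"]).T@(np.array(X)-np.array(p["eye"]))
    return (K@(c/c[2]))[:2]
def tri(p1,u1,p2,u2):
    e1,d1=ray(p1,u1);e2,d2=ray(p2,u2)
    s=np.linalg.lstsq(np.c_[d1,-d2],e2-e1,rcond=None)[0]
    a,b=e1+s[0]*d1,e2+s[1]*d2
    return (a+b)/2,np.linalg.norm(a-b)
E
python3 - <<'E'
from h import *
P={n:imaging.capture(n) for n in("scene","top")}
for n,p in P.items():
    cv2.imwrite(f"pics/{n}0.png",p["frame"]);print(n,p["eye"])
U={}
for t in["incubator","hinge_line","handle","key_face","cover","vial","dropper","spare_tube","timer"]:
    for n,p in P.items():
        l=models.place_of(p,t)
        if l: U[n,t]=np.array(l[0]["at"])*[512,384];print(t,n,U[n,t].round(1),round(l[0]["confidence"],2))
    if("scene",t)in U and("top",t)in U:print("  tri",*tri(P["scene"],U["scene",t],P["top"],U["top",t]))
s=r.sense();print(s["time_s"],s["wrist_force"],np.array(s["ee_rot"]).round(3).tolist(),r.pinch_z)
E
```

```text
scene [-0.0807354  -0.68779636  0.55445088]
top [ 0.38485836 -0.21152702  1.0489703 ]
incubator scene [241.2 260.3] 0.93
incubator top [246.4 217.3] 0.91
  tri [ 0.48046195 -0.18924683 -0.0007841 ] 0.0043593545385639905
hinge_line scene [201.3 216.8] 0.92
hinge_line top [214.9 231.1] 0.86
  tri [ 0.43986547 -0.12379747  0.09989492] 0.002731798409732389
handle scene [168.4 152.2] 0.81
handle top [173.3 238.9] 0.78
  tri [ 0.41897478 -0.0628136   0.23071708] 0.0005282667110753945
key_face top [281.  171.9] 0.68
cover scene [208.  215.5] 0.6
cover top [210.6 225.8] 0.84
  tri [ 0.45557419 -0.11818237  0.09342255] 0.009294936232681553
vial scene [193.7 308.4] 0.57
vial top [261.5 292.3] 0.38
  tri [ 0.3114487  -0.22392402  0.00500539] 0.002859618580469497
dropper top [210.5 165.4] 0.7
spare_tube scene [269.4 311.9] 0.82
spare_tube top [309.9 253.2] 0.68
  tri [ 3.97497448e-01 -3.32325829e-01  9.95617791e-05] 0.0012171185833580937
timer scene [282.9 221.9] 0.48
timer top [239.6 136.2] 0.77
  tri [ 0.66918682 -0.16706785 -0.00258378] 0.007294638258984508
1.0 [ 0.35566859 -0.57422649  0.17044898] [[-0.927, -0.374, 0.0], [-0.374, 0.927, 0.0], [-0.0, 0.0, -1.0]] 0.0187
```

View pics/scene0.png

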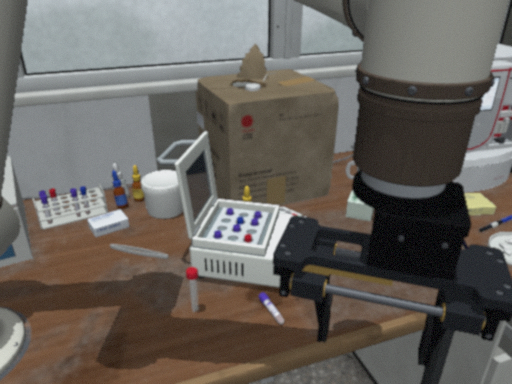

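View pics/top0.png

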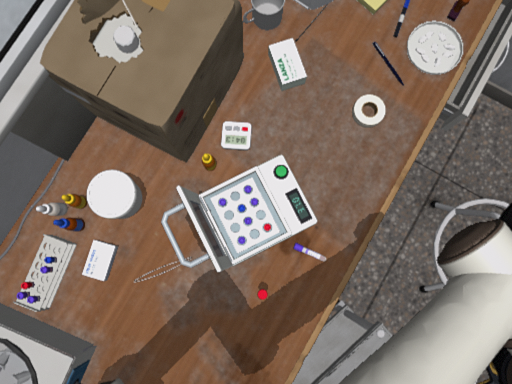

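The scene view shows the cover roughly upright (170–215, 135–235) with its handle at the back. The vial stands at (193, 290) and the spare tube at (270, 308). The top view shows the green key at (281, 172), the handle bar at (165–185, 212–265), the dropper at (208, 160) and a tall box at upper left. The tool always points down, so I'll put the closed fingers into the handle loop from above, push the plate, and catch the bar on the front of the fingers.

```bash
cat >> h.py <<'E'
def pts(q):
    x,y,w,a=q;R=np.array([[np.cos(w),-np.sin(w),0],[np.sin(w),np.cos(w),0],[0,0,1]]);t=np.array([x,y,0])
    W=lambda v:t+R@np.array(v,float)
    def C(v):  # cover point
        f,n=-v[0],v[2]
        return W([.078-(f*np.cos(a)-n*np.sin(a)),v[1],.103+f*np.sin(a)+n*np.cos(a)])
    return W,C
E
python3 - <<'E'
from h import *
from scipy.optimize import least_squares
P={n:imaging.capture(n) for n in("scene","top")}
obs=[]
for t in["incubator","hinge_line","handle","key_face"]:
    for n,p in P.items():
        l=models.place_of(p,t)
        if l and l[0]["confidence"]>.5: obs.append((t,n,np.array(l[0]["at"])*[512,384]))
def X(q):
    W,C=pts(q);return dict(incubator=W([0,0,0]),hinge_line=W([.078,0,.103]),key_face=W([-.103,-.048,.0925]),handle=C([-.138,0,.054]))
def res(q):
    x=X(q);return np.concatenate([proj(P[n],x[t])-u for t,n,u in obs])
s=least_squares(res,[.48,-.19,2.1,1.6],loss="soft_l1");q=s.x;print(q,np.degrees(q[2]))
for o,e in zip(obs,res(q).reshape(-1,2)):print(o[0],o[1],e.round(1))
for k,v in X(q).items():print(k,v.round(4))
np.save("q.npy",q)
W,C=pts(q)
im=P["top"]["frame"].copy();im2=P["scene"]["frame"].copy()
for p,m in((P["top"],im),(P["scene"],im2)):
    for v in[W([x,y,z]) for x,z in((-.125,.081),(-.062,.1),(.078,.1)) for y in(-.084,.084)]+[C([-.15,y,.006]) for y in(-.084,.084)]+[C([-.138,y,.054]) for y in(-.05,.05)]+[W([-.103,-.048,.0925])]:
        cv2.circle(m,tuple(int(round(i)) for i in proj(p,v)),1,(0,0,255),-1)
o=np.vstack([cv2.resize(m[y:y+150,x:x+200],(800,600))[:, :] for m,x,y in((im,140,120),(im2,140,110))])
o=cv2.resize(o,(400,600));o=np.hstack([cv2.resize(im[130:280,150:330],(400,334)),cv2.resize(im2[120:270,140:320],(400,334))])
cv2.imwrite("pics/ov.png",o)
w=imaging.capture("wrist");S=r.sense();print("cam in tool",(np.array(S["ee_rot"]).T@(np.array(w["eye"])-S["tcp_pos"])).round(3))
R=np.array(S["ee_rot"])
print("tool x yaw",np.degrees(np.arctan2(R[1,0],R[0,0])),"front yaw",np.degrees(q[2])+180, S["tcp_pos"])
for u in((185,158),(55,90),(242,75)):print("box base?",at_z(P["top"],u,0).round(3),"if z.25",at_z(P["top"],u,.25).round(3))
E
```

```text
[ 0.47608134 -0.19356454  1.9929458   1.6449886 ] 114.1873834125082
incubator scene [-1.7  1. ]
hinge_line top [-0.5 -0.5]
handle scene [-0.2 -1.3]
handle top [0.1 0.6]
key_face top [ 71.  -52.3]
incubator [ 0.4761 -0.1936  0.    ]
hinge_line [ 0.4441 -0.1224  0.103 ]
key_face [ 0.5621 -0.2679  0.0925]
handle [ 0.4179 -0.064   0.2366]
cam in tool [ 0.084  0.001 -0.162]
tool x yaw -158.00966284769706 front yaw 294.1873834125082 [ 0.23404961 -0.5795007   0.22254703]
box base? [ 0.618 -0.042  0.   ] if z.25 [ 0.562 -0.083  0.25 ]
box base? [0.783 0.276 0.   ] if z.25 [0.688 0.16  0.25 ]
box base? [ 0.823 -0.174  0.   ] if z.25 [ 0.718 -0.183  0.25 ]
```

View pics/ov.png

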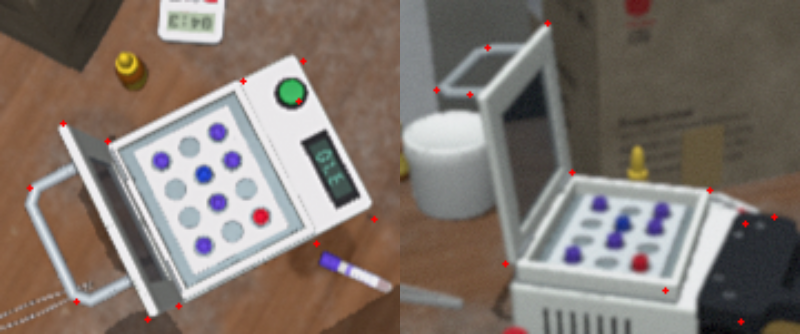

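The overlay shows the model turned about 4° off: the last key detection was an outlier. In the top picture the key is at (281.4, 172.2), the front deck corners are at (285, 156) and (317, 221), and the bar ends are at (163.5, 221) and (190, 266). I'll refit using these.

Run:
```python
from h import *
from scipy.optimize import least_squares
P={n:imaging.capture(n) for n in("scene","top")}
I=[("top",[-.103,-.048,.0925],(281.4,172.2)),("top",[-.125,-.084,.081],(285,155.6)),("top",[-.125,.084,.081],(317.4,221.2)),
("top",[.078,0,.103],(214.9,231.1)),("scene",[.078,0,.103],(201.3,216.8)),("scene",[0,0,0],(241.2,260.3)),("top",[0,0,0],(246.4,217.3))]
H=[("top",[-.138,-.05,.054],(164.5,221.2)),("top",[-.138,.05,.054],(188.6,265)),("scene",[-.138,-.05,.054],(179.2,141.5)),("scene",[-.138,.05,.054],(156.9,160)),
("top",[-.138,0,.054],(173.3,238.9)),("scene",[-.138,0,.054],(168.4,152.2)),("scene",[-.15,-.084,.002],(206.6,132.1)),("scene",[-.15,.084,.002],(176.9,163.6)),("top",[-.15,-.084,.002],(177.9,186))]
def res(q):
    W,C=pts(q);return np.concatenate([proj(P[n],W(v))-u for n,v,u in I]+[proj(P[n],C(v))-u for n,v,u in H])
s=least_squares(res,[.48,-.19,2.1,1.6],loss="soft_l1");q=s.x;np.save("q.npy",q)
print(q,np.degrees(q[2]));print(res(q).reshape(-1,2).round(1).tolist())
W,C=pts(q)
for k,v in dict(hinge=W([.078,0,.103]),key=W([-.103,-.048,.0925]),bar=C([-.138,0,.054]),edge=C([-.15,0,.006])).items():print(k,v.round(4))
p=P["scene"]
print(np.array(p["frame"])[0].shape)
for t in("dropper","vial"):
    l=models.place_of(P["top"],t);u=np.array(l[0]["at"])*[512,384];print(t,u,at_z(P["top"],u,0).round(3),at_z(P["top"],u,.1).round(3))
# box: top near corner in scene ~ (216,113)-> match vertical over base corner
for z in(.2,.25,.3,.35):print(z,proj(P["top"],[.618,-.042,z]).round(),proj(p,[.618,-.042,z]).round(),proj(p,[.618,-.042,0]).round())
```

```text
[ 0.47797131 -0.19314635  2.04717629  1.62966986] 117.29456141922248
[[-0.3, -0.3], [-2.9, -1.8], [1.3, 1.7], [-0.6, -0.8], [1.5, -1.8], [-0.4, 1.0], [2.4, 0.4], [-0.6, -4.7], [-0.4, 2.1], [-1.8, -0.4], [0.4, 0.7], [2.6, 2.7], [-0.5, -1.8], [0.1, -1.9], [-0.3, -0.6], [2.2, -0.5]]
hinge [ 0.4422 -0.1238  0.103 ]
key [ 0.5679 -0.2627  0.0925]
bar [ 0.4138 -0.0687  0.2376]
edge [ 0.4354 -0.1107  0.2524]
(512, 3)
dropper [172.9024 238.6176] [ 0.429 -0.02   0.   ] [ 0.425 -0.038  0.1  ]
vial [261.6832 290.688 ] [ 0.314 -0.223  0.   ] [ 0.32  -0.222  0.1  ]
0.2 [169. 135.] [230. 137.] [232. 212.]
0.25 [163. 128.] [230. 116.] [232. 212.]
0.3 [158. 119.] [229.  93.] [232. 212.]
0.35 [151. 110.] [229.  70.] [232. 212.]
```

Refit: yaw 117.3°, cover at about 1.63 rad, residuals about 2 px. First I'll raise the tool, close the fingers and turn tool x toward the incubator's front.

Call:
apply_moves --moves '[[[0, 0, -0.008], -6.8], [[0, 0, -0.008], -6.8], [[0, 0, -0.008], -6.8], [[0, 0, -0.008], -6.8], [[0, 0, -0.008], -6.8]]' --hand 0

```text
time_s: 2.17
tcp_pos: [0.234, -0.5795, 0.2629]
ee_rot: [[-0.554, -0.832, -0.0], [-0.832, 0.554, 0.0], [-0.0, 0.0, -1.0]]
wrist_force: [0.3, -0.3, 1.1]
gripper_width: 0.705
gripper_force: 0.0
```

Call:
apply_moves --moves '[[[0, 0, -0.008], -6.8], [[0, 0, -0.008], -6.8], [[0, 0, -0.008], -6.8], [[0, 0, -0.008], -6.8], [[0, 0, -0.008], -6.8]]'

```text
time_s: 2.58
tcp_pos: [0.234, -0.5795, 0.303]
ee_rot: [[0.006, -1.0, -0.0], [-1.0, -0.006, 0.0], [-0.0, 0.0, -1.0]]
wrist_force: [0.1, -0.5, 0.4]
gripper_width: 0.323
gripper_force: 0.0
```

Call:
apply_moves --moves '[[[0, 0, -0.008], -6.8], [[0, 0, -0.008], -6.8], [[0, 0, -0.008], -6.8], [[0, 0, -0.008], -6.8], [[0, 0, 0], 0]]'

```text
time_s: 3.0
tcp_pos: [0.2343, -0.5802, 0.3365]
ee_rot: [[0.459, -0.889, 0.001], [-0.889, -0.459, -0.003], [0.004, 0.0, -1.0]]
wrist_force: [-0.8, 0.6, 0.8]
gripper_width: 0.017
gripper_force: 0.0
```

```bash
cat >> h.py <<'E'
def goal(f,y,z):  # tool shift to hinge-relative forward f, own y, world z; and turn
    q=np.load("q.npy");W,C=pts(q);t=W([.078-f,y,0]);t[2]=z
    s=r.sense();R=np.array(s["ee_rot"]);d=R.T@(t-s["tcp_pos"])
    w=np.degrees(np.arctan2(R[1,0],R[0,0]));e=(np.degrees(q[2])+180-w+180)%360-180
    print("shift",d.round(4),"turn",round(-e,2),"tcp",np.array(s["tcp_pos"]).round(4),"F",np.array(s["wrist_force"]).round(2),"t",s["time_s"])
E
python3 -c "
from h import *
goal(-.036,0,.32);print(r.sense()['joints'])"
```

```text
shift [-0.3461 -0.3942  0.0152] turn 0.02 tcp [ 0.2343 -0.5802  0.3365] F [-0.82  0.6   0.8 ] t 3.0
[-5.31917978e+01  1.91311685e+01  1.21201819e+01  4.70154239e-02
 -8.27897992e+01  8.04970597e+01]
```

Call:
apply_moves --moves '[[[-0.0192, -0.0219, 0], 0], [[-0.0192, -0.0219, 0], 0], [[-0.0192, -0.0219, 0], 0], [[-0.0192, -0.0219, 0], 0], [[-0.0192, -0.0219, 0], 0]]'

```text
time_s: 3.42
tcp_pos: [0.2876, -0.4427, 0.3339]
ee_rot: [[0.453, -0.891, -0.0], [-0.891, -0.453, 0.001], [-0.001, 0.0, -1.0]]
wrist_force: [0.2, -0.4, 0.8]
gripper_width: 0.007
gripper_force: 0.0
```

Call:
apply_moves --moves '[[[-0.0192, -0.0219, 0], 0], [[-0.0192, -0.0219, 0], 0], [[-0.0192, -0.0219, 0], 0], [[-0.0192, -0.0219, 0], 0], [[-0.0192, -0.0219, 0], 0]]'

```text
time_s: 3.83
tcp_pos: [0.3411, -0.3072, 0.3342]
ee_rot: [[0.454, -0.891, -0.0], [-0.891, -0.454, 0.0], [-0.0, -0.0, -1.0]]
wrist_force: [0.2, 0.3, 0.1]
gripper_width: 0.008
gripper_force: 0.0
```

Call:
apply_moves --moves '[[[-0.0192, -0.0219, 0], 0], [[-0.0192, -0.0219, 0], 0], [[-0.0192, -0.0219, 0], 0], [[-0.0192, -0.0219, 0], 0], [[-0.0192, -0.0219, 0], 0]]'

```text
time_s: 4.25
tcp_pos: [0.3946, -0.1718, 0.3343]
ee_rot: [[0.454, -0.891, 0.0], [-0.891, -0.454, 0.0], [-0.0, -0.0, -1.0]]
wrist_force: [0.7, -0.4, 0.9]
gripper_width: 0.007
gripper_force: 0.0
```

Call:
apply_moves --moves '[[[-0.0192, -0.0219, 0], 0], [[-0.0192, -0.0219, 0], 0], [[-0.0192, -0.0219, 0], 0], [[0, 0, 0], 0], [[0, 0, 0], 0]]'

```text
time_s: 4.67
tcp_pos: [0.4268, -0.0909, 0.3341]
ee_rot: [[0.457, -0.889, -0.001], [-0.889, -0.457, 0.0], [-0.0, 0.001, -1.0]]
wrist_force: [0.4, 0.3, -0.3]
gripper_width: 0.004
gripper_force: 0.0
```

```bash
python3 -c "
from h import *
goal(-.036,0,.22)
w=imaging.capture('wrist');t=imaging.capture('scene');cv2.imwrite('pics/w1.png',np.hstack([w['frame'][:,:400],cv2.resize(t['frame'][60:260,120:320],(384,384))]))
K=np.array(w['intrinsics']);print(K)
q=np.load('q.npy');W,C=pts(q)
def fp(X):
    c=np.array(w['orientation']).T@(X-np.array(w['eye']));th=np.arctan2(np.hypot(c[0],c[1]),c[2]);d=c[:2]/np.hypot(c[0],c[1]);return (K[0,0]*th*d+K[:2,2]).round(0)
for v in([-.138,-.05,.054],[-.138,.05,.054],[-.15,-.084,.006],[-.15,.084,.006]):print(v,fp(C(v)))
print('key',fp(W([-.103,-.048,.0925])),'tcp',fp(np.array(r.sense()['tcp_pos'])))
for n in('handle','key_face'):
  l=models.place_of(w,n);print(n,[(np.array(a['at'])*[512,384],a['confidence']) for a in l[:1]])
print(fp(C([-.138,0,.054])))
"
```

```text
shift [0.0004 0.0014 0.1141] turn -0.09 tcp [ 0.4268 -0.0909  0.3341] F [ 0.37  0.35 -0.31] t 4.6667
[[297.31863964   0.         254.37537877]
 [  0.         297.31863964 190.03833239]
 [  0.           0.           1.        ]]
[-0.138, -0.05, 0.054] [204. 217.]
[-0.138, 0.05, 0.054] [309. 217.]
[-0.15, -0.084, 0.006] [161. 173.]
[-0.15, 0.084, 0.006] [353. 173.]
key [220.   4.] tcp [258. 239.]
handle [(array([252.7232, 221.2992]), 0.93)]
key_face [(array([217.4976,   2.112 ]), 0.72)]
[257. 217.]
```

View pics/w1.png

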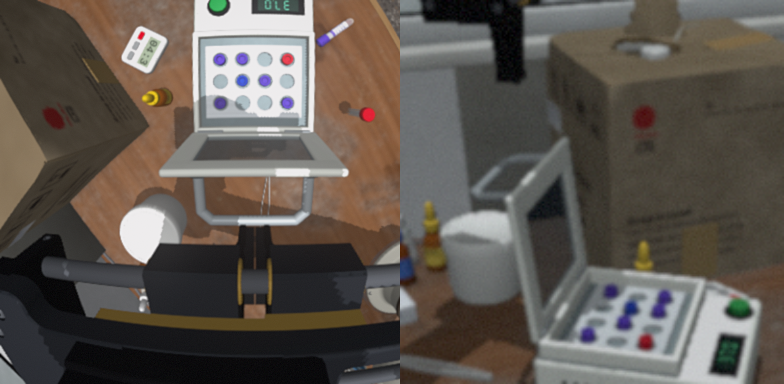

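The wrist view shows the handle bar at row ~219 (columns 197–312) and the cover edge at row ~173, both matching the model to within a few pixels. The shut fingers hang over the gap. The box corner is about 75 mm clear to the left. Next I'll insert and start pushing forward.

Call:
apply_moves --moves '[[[0, 0.001, 0.025], 0], [[0, 0, 0.025], 0], [[0, 0, 0.025], 0], [[0, 0, 0.02], 0], [[0, 0, 0.015], 0]]'

```text
time_s: 5.28
tcp_pos: [0.4245, -0.0934, 0.2227]
ee_rot: [[0.454, -0.891, -0.002], [-0.891, -0.454, 0.0], [-0.001, 0.002, -1.0]]
wrist_force: [0.1, 0.2, 0.8]
gripper_width: 0.001
gripper_force: 0.0
```

Call:
apply_moves --moves '[[[0.003, 0, 0], 0], [[0.004, 0, 0], 0], [[0.004, 0, 0], 0], [[0.004, 0, 0], 0], [[0.004, 0, 0], 0]]'

```text
time_s: 5.7
tcp_pos: [0.4355, -0.1099, 0.2257]
ee_rot: [[0.457, -0.89, 0.003], [-0.89, -0.457, 0.0], [0.001, -0.002, -1.0]]
wrist_force: [-0.5, 0.8, 0.6]
gripper_width: 0.005
gripper_force: 0.3
```

```bash
cat > ang.py <<'E'
from h import *
from scipy.optimize import minimize_scalar
q=np.load('q.npy');o=[]
P={n:imaging.capture(n) for n in('scene','top')}
for n,p in P.items():
    l=models.place_of(p,'handle')
    if l and l[0]['confidence']>.4:o.append((p,np.array(l[0]['at'])*[512,384],n))
def c(a):
    C=pts([*q[:3],a])[1];return sum(min(np.linalg.norm(proj(p,C([-.138,0,.054]))-u),30) for p,u,_ in o)
g=np.linspace(-.1,1.95,400);v=[c(a) for a in g];a=g[int(np.argmin(v))]
B=np.array([.138*np.cos(a)-.054*np.sin(a),.103+.138*np.sin(a)+.054*np.cos(a)])
print('angle',round(a,3),'err',round(min(v),1),[x[2] for x in o],'bar f,z',B.round(4))
goal(B[0]+.0145,0,B[1]-.012)
t=np.array(r.sense()['tcp_pos']);W=pts(q)[0];h=W([.078,0,0]);print('tcp f',np.dot((t-h)[:2],(W([-1,0,0])-W([0,0,0]))[:2]).round(4),'own y',np.dot((t-h)[:2],(W([0,1,0])-W([0,0,0]))[:2]).round(4))
E
python3 ang.py
```

```text
angle 1.539 err 0.2 ['scene'] bar f,z [-0.0496  0.2426]
shift [-0.019   0.0001 -0.0057] turn -0.13 tcp [ 0.4349 -0.1095  0.2249] F [0.78 0.09 0.8 ] t 5.9
tcp f -0.0161 own y -0.0001
```

The finger is in the loop and pushing: cover at about 1.54 rad, which agrees with the finger contact geometry. I'll carry on.

Call:
apply_moves --moves '[[[0.004, 0, 0], 0], [[0.004, 0, 0], 0], [[0.004, 0, 0], 0], [[0.004, 0, 0], 0], [[0.004, 0, 0], 0]]'

```text
time_s: 6.32
tcp_pos: [0.4439, -0.1275, 0.2244]
ee_rot: [[0.457, -0.89, -0.0], [-0.89, -0.457, 0.0], [-0.0, 0.0, -1.0]]
wrist_force: [-0.5, -0.4, -0.5]
gripper_width: 0.005
gripper_force: 0.1
```

Call:
apply_moves --moves '[[[0.004, 0, 0], 0], [[0.004, 0, 0], 0], [[0.004, 0, 0], 0], [[0.004, 0, 0], 0], [[0.004, 0, 0], 0]]'

```text
time_s: 6.73
tcp_pos: [0.4531, -0.1453, 0.2246]
ee_rot: [[0.457, -0.89, 0.0], [-0.89, -0.457, -0.0], [0.0, -0.0, -1.0]]
wrist_force: [0.2, 0.6, 0.0]
gripper_width: 0.009
gripper_force: 0.0
```

```bash
python3 ang.py
```

```text
angle 1.256 err 1.8 ['scene'] bar f,z [-0.0087  0.2509]
shift [-0.018  -0.0002 -0.0144] turn -0.12 tcp [ 0.4529 -0.1451  0.2245] F [-0.37 -0.51 -0.61] t 6.9333
tcp f 0.0238 own y 0.0002
```

Call:
apply_moves --moves '[[[0.003, 0, 0], 0], [[0.003, 0, 0], 0], [[0.003, 0, 0], 0], [[0.002, 0, 0], 0], [[0.002, 0, 0], 0]]'

```text
time_s: 7.35
tcp_pos: [0.4589, -0.1567, 0.2245]
ee_rot: [[0.457, -0.89, 0.0], [-0.89, -0.457, -0.0], [0.0, -0.0, -1.0]]
wrist_force: [0.3, 0.2, 1.0]
gripper_width: 0.006
gripper_force: 0.2
```

Call:
apply_moves --moves '[[[0.002, 0, 0], 0], [[0.002, 0, 0], 0], [[0, 0, 0], 0], [[0, 0, 0], 0], [[0, 0, 0], 0]]'

```text
time_s: 7.77
tcp_pos: [0.4607, -0.1601, 0.2246]
ee_rot: [[0.457, -0.89, 0.0], [-0.89, -0.457, -0.0], [0.0, -0.0, -1.0]]
wrist_force: [0.4, -0.1, -0.9]
gripper_width: 0.005
gripper_force: 0.5
```

```bash
python3 ang.py
```

```text
angle 1.005 err 1.5 ['scene'] bar f,z [0.0284 0.2484]
shift [ 0.0024 -0.0002 -0.0118] turn -0.1 tcp [ 0.4606 -0.16    0.2246] F [ 0.06 -0.97 -0.83] t 7.9667
tcp f 0.0406 own y 0.0002
```

The finger caught the bar (cover at about 1.0 rad, bar against the finger's front). Now I'll lower it.

Call:
apply_moves --moves '[[[0.004, 0, 0], 0], [[0.005, 0, 0], 0], [[0.005, 0, 0], 0], [[0.005, 0, 0], 0], [[0.005, 0, 0], 0]]'

```text
time_s: 8.38
tcp_pos: [0.4719, -0.1819, 0.2245]
ee_rot: [[0.457, -0.89, -0.0], [-0.89, -0.457, 0.0], [-0.0, 0.0, -1.0]]
wrist_force: [0.7, -0.8, -0.1]
gripper_width: 0.005
gripper_force: 0.2
```

Call:
apply_moves --moves '[[[0.004, 0, 0.001], 0], [[0.004, 0, 0.001], 0], [[0.004, 0, 0.001], 0], [[0.004, 0, 0.001], 0], [[0.004, 0, 0.001], 0]]'

```text
time_s: 8.8
tcp_pos: [0.4808, -0.1995, 0.2193]
ee_rot: [[0.457, -0.889, -0.0], [-0.889, -0.457, 0.0], [-0.0, 0.0, -1.0]]
wrist_force: [0.5, 0.3, -0.8]
gripper_width: 0.005
gripper_force: 0.3
```

```bash
python3 ang.py
```

```text
angle 0.691 err 2.1 ['scene', 'top'] bar f,z [0.0719 0.2326]
shift [ 0.0016 -0.0004 -0.0011] turn -0.11 tcp [ 0.4808 -0.1994  0.2195] F [ 0.6  -1.44 -0.95] t 9.0
tcp f 0.0848 own y 0.0004
```

Call:
apply_moves --moves '[[[0.004, 0, 0.0025], 0], [[0.004, 0, 0.0025], 0], [[0.004, 0, 0.0025], 0], [[0.004, 0, 0.0025], 0], [[0.004, 0, 0.003], 0]]'

```text
time_s: 9.42
tcp_pos: [0.4902, -0.2174, 0.2063]
ee_rot: [[0.457, -0.89, 0.0], [-0.89, -0.457, -0.0], [0.0, -0.0, -1.0]]
wrist_force: [1.4, -2.1, 0.0]
gripper_width: 0.003
gripper_force: 0.7
```

Call:
apply_moves --moves '[[[0.003, 0, 0.003], 0], [[0.003, 0, 0.003], 0], [[0.003, 0, 0.003], 0], [[0.003, 0, 0.003], 0], [[0.003, 0, 0.003], 0]]'

```text
time_s: 9.83
tcp_pos: [0.4975, -0.2313, 0.1921]
ee_rot: [[0.457, -0.889, 0.002], [-0.889, -0.457, -0.002], [0.002, -0.001, -1.0]]
wrist_force: [1.2, -5.6, 4.0]
gripper_width: 0.005
gripper_force: 2.5
```

```bash
python3 ang.py
```

```text
angle 0.414 err 2.2 ['scene', 'top'] bar f,z [0.1046 0.2079]
shift [-0.0018 -0.0002 -0.004 ] turn -0.1 tcp [ 0.4975 -0.2314  0.192 ] F [ 1.27 -5.65  2.64] t 10.0333
tcp f 0.1209 own y 0.0002
```

Call:
apply_moves --moves '[[[0.0025, 0, 0.002], 0], [[0.0025, 0, 0.0025], 0], [[0.0025, 0, 0.0025], 0], [[0.0025, 0, 0.003], 0], [[0.0025, 0, 0.003], 0]]'

```text
time_s: 10.45
tcp_pos: [0.5029, -0.2419, 0.1783]
ee_rot: [[0.457, -0.889, 0.001], [-0.889, -0.457, -0.0], [0.001, -0.0, -1.0]]
wrist_force: [1.8, -4.7, 3.4]
gripper_width: 0.002
gripper_force: 2.6
```

```bash
python3 ang.py
```

```text
angle 0.28 err 3.4 ['scene', 'top'] bar f,z [0.1177 0.1931]
shift [-0.0007 -0.0002 -0.0029] turn -0.11 tcp [ 0.503  -0.242   0.1782] F [ 2.02 -5.69  2.26] t 10.65
tcp f 0.1329 own y 0.0002
```

Call:
apply_moves --moves '[[[0.0015, 0, 0.0018], 0], [[0.0015, 0, 0.0018], 0], [[0.0015, 0, 0.0018], 0], [[0.0015, 0, 0.002], 0], [[0.0015, 0, 0.002], 0]]'

```text
time_s: 11.07
tcp_pos: [0.5061, -0.2481, 0.1686]
ee_rot: [[0.457, -0.89, 0.0], [-0.89, -0.457, 0.0], [-0.0, -0.0, -1.0]]
wrist_force: [1.4, -4.6, 1.6]
gripper_width: 0.0
gripper_force: 2.2
```

Call:
apply_moves --moves '[[[0.001, 0, 0.0018], 0], [[0.001, 0, 0.0018], 0], [[0.001, 0, 0.0018], 0], [[0.001, 0, 0.0018], 0], [[0.001, 0, 0.0018], 0]]'

```text
time_s: 11.48
tcp_pos: [0.5085, -0.2527, 0.1601]
ee_rot: [[0.457, -0.889, 0.001], [-0.889, -0.457, -0.0], [0.001, -0.001, -1.0]]
wrist_force: [2.9, -4.6, 1.4]
gripper_width: 0.003
gripper_force: 2.7
```

```bash
python3 ang.py; python3 -c "
from h import *
w=imaging.capture('scene');cv2.imwrite('pics/s2.png',cv2.resize(w['frame'][120:290,140:340],(800,600)))"
```

```text
angle 0.152 err 1.8 ['top'] bar f,z [0.1283 0.1772]
shift [-0.0023 -0.0002 -0.0053] turn -0.11 tcp [ 0.5085 -0.2528  0.16  ] F [ 3.   -5.31  2.24] t 11.6833
tcp f 0.145 own y 0.0002
```

View pics/s2.png

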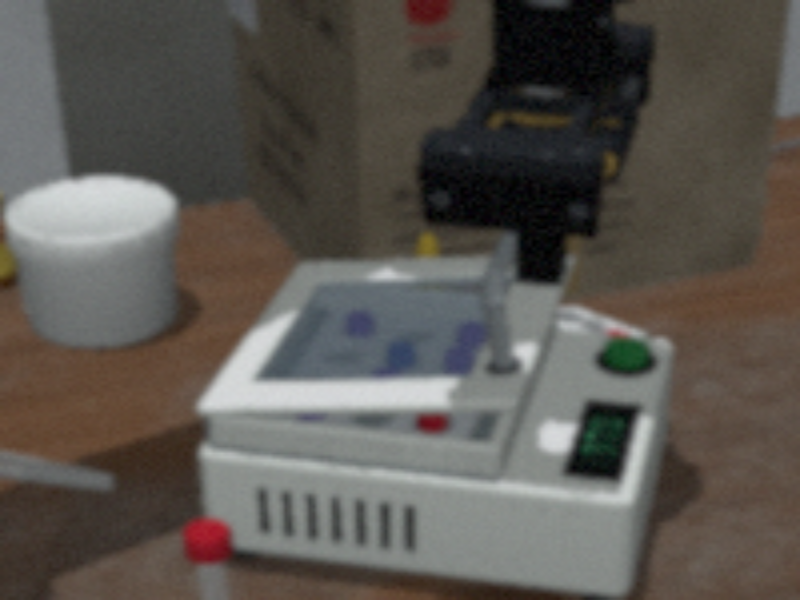

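The scene view shows the cover almost shut, with the bar resting on the finger at (505, 250) and the free edge still about 20 mm up. I'll finish lowering slowly.

Call:
apply_moves --moves '[[[0.0008, 0, 0.0014], 0], [[0.0008, 0, 0.0014], 0], [[0.0008, 0, 0.0014], 0], [[0.0008, 0, 0.0014], 0], [[0.0008, 0, 0.0014], 0]]'

```text
time_s: 12.15
tcp_pos: [0.5103, -0.2562, 0.1529]
ee_rot: [[0.457, -0.889, 0.001], [-0.889, -0.457, -0.0], [0.0, -0.001, -1.0]]
wrist_force: [2.0, -4.5, 1.4]
gripper_width: 0.003
gripper_force: 2.5
```

Call:
apply_moves --moves '[[[0.0006, 0, 0.0012], 0], [[0.0006, 0, 0.0012], 0], [[0.0006, 0, 0.0012], 0], [[0.0006, 0, 0.0012], 0], [[0.0006, 0, 0.0012], 0]]'

```text
time_s: 12.57
tcp_pos: [0.5116, -0.2588, 0.1468]
ee_rot: [[0.457, -0.89, 0.0], [-0.89, -0.457, 0.0], [0.0, -0.0, -1.0]]
wrist_force: [2.6, -4.7, 0.7]
gripper_width: 0.007
gripper_force: 2.5
```

Call:
apply_moves --moves '[[[0.0006, 0, 0.0005], 0], [[0.0006, 0, 0.0005], 0], [[0.0006, 0, 0], 0], [[0.0006, 0, 0], 0], [[0.0006, 0, 0], 0]]'

```text
time_s: 12.98
tcp_pos: [0.5115, -0.2607, 0.1453]
ee_rot: [[0.457, -0.89, -0.003], [-0.89, -0.457, 0.002], [-0.003, 0.002, -1.0]]
wrist_force: [1.2, -1.4, -0.7]
gripper_width: 0.006
gripper_force: 0.6
```

```bash
python3 ang.py
```

```text
angle 0.018 err 5.2 ['scene', 'top'] bar f,z [0.137  0.1595]
shift [-0.0026 -0.001  -0.0018] turn -0.11 tcp [ 0.512  -0.2612  0.1457] F [ 0.68 -1.4  -1.42] t 13.1833
tcp f 0.1541 own y 0.001
```

Contact force has dropped and the cover reads shut. Moving off and over to the key.

Call:
apply_moves --moves '[[[0.001, 0, 0], 0], [[0.001, 0, 0], 0], [[0.003, 0, 0], 0], [[0.006, 0, 0], 0], [[0.006, 0, 0], 0]]'

```text
time_s: 13.6
tcp_pos: [0.5207, -0.2769, 0.1463]
ee_rot: [[0.457, -0.889, 0.0], [-0.889, -0.457, 0.0], [0.0, -0.0, -1.0]]
wrist_force: [0.2, 1.3, 0.9]
gripper_width: 0.004
gripper_force: 0.0
```

Call:
apply_moves --moves '[[[0.005, -0.012, 0], 0], [[0.006, -0.012, 0], 0], [[0.005, -0.012, 0], 0], [[0.001, -0.012, 0], 0], [[0, 0, 0], 0]]'

```text
time_s: 14.02
tcp_pos: [0.5729, -0.2695, 0.1457]
ee_rot: [[0.458, -0.889, 0.001], [-0.889, -0.458, -0.0], [0.0, -0.0, -1.0]]
wrist_force: [-0.4, 0.2, -0.8]
gripper_width: 0.001
gripper_force: 0.0
```

```bash
python3 ang.py; python3 -c "
from h import *
goal(.188,-.048,.100)
w=imaging.capture('wrist');p=imaging.capture('scene');t=imaging.capture('top');K=np.array(w['intrinsics'])
l=models.place_of(w,'key_face');W=pts(np.load('q.npy'))[0]
if l:
  u=np.array(l[0]['at'])*[512,384];v=(u-K[:2,2]);th=np.linalg.norm(v)/K[0,0];d=np.array([*(v/np.linalg.norm(v)*np.sin(th)),np.cos(th)]);d=np.array(w['orientation'])@d;e=np.array(w['eye']);print('key wrist',u,(e+d*(.0925-e[2])/d[2]).round(4),l[0]['confidence'])
print('model key',W([-.103,-.048,.0925]).round(4))
for n in(p,t):
  l=models.place_of(n,'key_face')
  if l:print(at_z(n,np.array(l[0]['at'])*[512,384],.0925).round(4),l[0]['confidence'])
cv2.imwrite('pics/w3.png',np.hstack([cv2.resize(w['frame'][100:292,150:350],(400,384)),cv2.resize(p['frame'][150:280,180:320],(400,384))]))"
```

```text
angle -0.002 err 2.5 ['scene', 'top'] bar f,z [0.1381 0.1567]
shift [-0.0357  0.047   0.0014] turn -0.11 tcp [ 0.5703 -0.2697  0.146 ] F [-0.85 -0.07  0.2 ] t 14.2167
tcp f 0.1884 own y -0.047
shift [-0.0004 -0.001   0.046 ] turn -0.11 tcp [ 0.5703 -0.2697  0.146 ] F [-0.85 -0.07  0.2 ] t 14.2167
key wrist [252.5184 217.9968] [ 0.5688 -0.2614  0.0925] 0.85
model key [ 0.5679 -0.2627  0.0925]
[ 0.5704 -0.2693  0.0925] 0.47
```

View pics/w3.png

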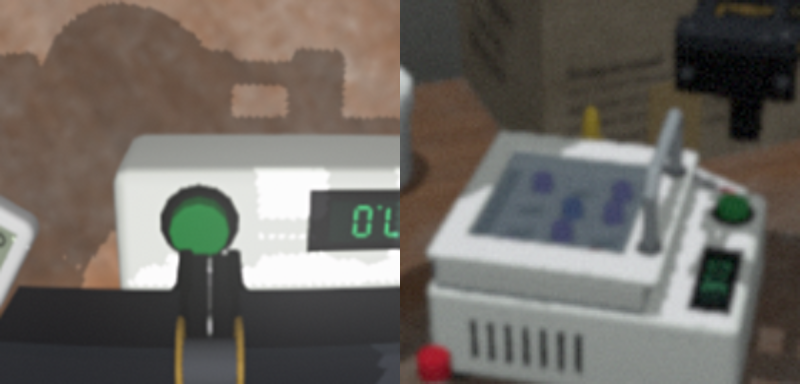

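The cover lies flat and shut (right half). On the left, the green key is just ahead of the fingertips, within 2 mm sideways. Next I'll press it.

Call:
apply_moves --moves '[[[0, -0.002, 0.012], 0], [[0, 0, 0.012], 0], [[0, 0, 0.012], 0], [[0, 0, 0.01], 0], [[0, 0, 0.004], 0]]'

```text
time_s: 14.93
tcp_pos: [0.5715, -0.2684, 0.0936]
ee_rot: [[0.457, -0.89, -0.004], [-0.89, -0.457, 0.001], [-0.003, 0.003, -1.0]]
wrist_force: [-0.4, -0.0, 0.4]
gripper_width: 0.005
gripper_force: 0.0
```

Call:
apply_moves --moves '[[[0, 0, 0.002], 0], [[0, 0, 0.002], 0], [[0, 0, 0.001], 0], [[0, 0, 0.001], 0], [[0, 0, 0], 0]]'

```text
time_s: 15.35
tcp_pos: [0.5728, -0.2689, 0.0907]
ee_rot: [[0.457, -0.889, 0.001], [-0.889, -0.457, -0.0], [0.0, -0.0, -1.0]]
wrist_force: [-2.6, -0.2, 2.6]
gripper_width: 0.008
gripper_force: 1.2
```

Call:
apply_moves --moves '[[[0, 0, 0.001], 0], [[0, 0, 0.001], 0], [[0, 0, 0.001], 0], [[0, 0, 0.001], 0], [[0, 0, 0], 0]]'

```text
time_s: 15.77
tcp_pos: [0.5729, -0.269, 0.0879]
ee_rot: [[0.458, -0.889, 0.001], [-0.889, -0.458, -0.001], [0.001, -0.0, -1.0]]
wrist_force: [-3.9, 1.7, 9.1]
gripper_width: 0.002
gripper_force: 4.6
```

Call:
apply_moves --moves '[[[0, 0, 0.001], 0], [[0, 0, 0.001], 0], [[0, 0, 0], 0], [[0, 0, 0], 0]]'

```text
time_s: 16.1
tcp_pos: [0.573, -0.269, 0.0877]
ee_rot: [[0.458, -0.889, 0.001], [-0.889, -0.458, -0.001], [0.002, -0.0, -1.0]]
wrist_force: [-5.9, 3.8, 15.9]
gripper_width: 0.004
gripper_force: 8.2
```

```bash
python3 ang.py; python3 -c "
from h import *
w=imaging.capture('wrist');p=imaging.capture('scene')
cv2.imwrite('pics/w4.png',np.hstack([cv2.resize(w['frame'][150:280,180:320],(400,384)),cv2.resize(p['frame'][150:280,200:340],(400,384))]))"
```

```text
angle 0.003 err 3.5 ['scene', 'top'] bar f,z [0.1379 0.1574]
shift [-0.0365  0.0496 -0.0578] turn -0.04 tcp [ 0.573  -0.269   0.0877] F [-5.92  3.87 15.77] t 16.3
tcp f 0.189 own y -0.0496
```

View pics/w4.png

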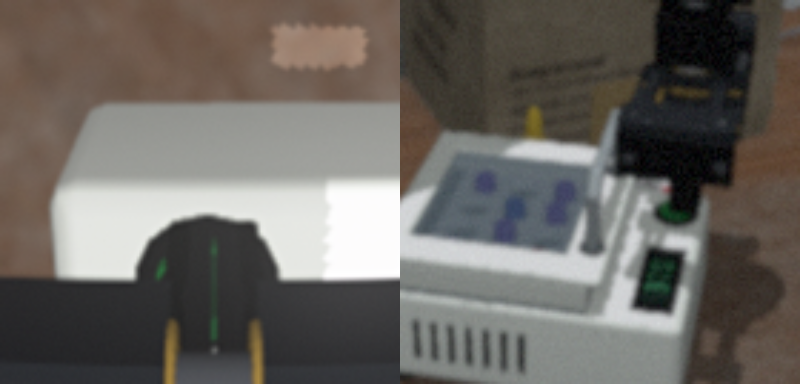

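The fingertips sit centred on the key. It has stopped at z 0.0877, about 5 mm of travel, with force rising to 16 N, so it has bottomed. I'll retreat straight up and clear.

Call:
apply_moves --moves '[[[0, 0, -0.004], 0], [[0, 0, -0.008], 0], [[0, 0, -0.02], 0], [[0, 0, -0.03], 0], [[0, 0, -0.03], 0]]'

```text
time_s: 16.82
tcp_pos: [0.5726, -0.2686, 0.176]
ee_rot: [[0.457, -0.89, -0.002], [-0.89, -0.457, 0.001], [-0.001, 0.001, -1.0]]
wrist_force: [0.8, 0.1, 0.1]
gripper_width: 0.006
gripper_force: 0.0
```

Call:
apply_moves --moves '[[[0, 0, -0.03], 0], [[0.02, 0, -0.03], 0], [[0.02, 0, -0.02], 0], [[0, 0, 0], 0], [[0, 0, 0], 0]]'

```text
time_s: 17.23
tcp_pos: [0.5919, -0.305, 0.2567]
ee_rot: [[0.456, -0.89, 0.003], [-0.89, -0.456, 0.0], [0.001, -0.003, -1.0]]
wrist_force: [-1.2, 0.5, -0.9]
gripper_width: 0.003
gripper_force: 0.0
```

```bash
python3 ang.py; python3 -c "
from h import *
p=imaging.capture('scene');t=imaging.capture('top')
cv2.imwrite('pics/f.png',np.hstack([cv2.resize(t['frame'][120:312,140:340],(400,384)),cv2.resize(p['frame'][130:330,130:330],(400,384))]))"
```

```text
angle -0.002 err 5.5 ['scene', 'top'] bar f,z [0.1381 0.1567]
shift [-0.0747  0.0491  0.11  ] turn -0.08 tcp [ 0.5903 -0.3036  0.2544] F [-0.76  0.31 -0.43] t 17.4333
tcp f 0.2277 own y -0.0492
```

View pics/f.png

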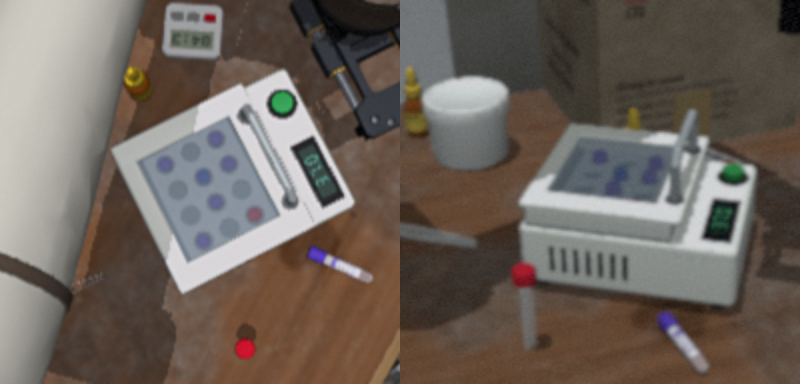

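The cover is fully shut, the key has sprung back, the loose things stand where they were, and the arm is clear.

```bash
python3 -c "
from station import r
print(r.finish_job())"
```

```text
the job is handed in; nothing more can be done
None
```

The cover was tipped with the closed fingers, caught at about 1.0 rad and lowered slowly until fully shut; the start key was then pressed to its stop (about 5 mm, 16 N), the arm moved clear with the loose things undisturbed, and the job was handed in at about 17.4 s without the verdict being shown.

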